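# Dispense four test cassettes

## Task

Get four narrow test cassettes into the tray of their dispenser by working its sprung lever: four full strokes, each down to the stop without forcing it and then let right back up so that the next cassette can drop. Exactly four must come out and the rest stay in the magazine; leave the lever up, and leave the wide-cassette dispenser, the tube rack, the bottle and the barcode reader alone.

Things in the scene. Friction and masses are not known exactly. Their poses are not given: they have to be found in the camera images.
- narrow_dispenser: white bench-top dispenser for the narrow cassettes, fixed, its front turned roughly away from the robot. Shallow magazine tower: x -13 to +18 mm, y -43 to +43, open top at z 180, window in front. Origin: middle of the underside; its front looks to its own -x (so own +x points roughly at the robot), lever on its -y side. Feed deck at z 60, front edge at x -26. Lever housing: y -44 to -82, front face at x -18.
- narrow_tray (a point): middle of the floor of the narrow dispenser's open grey catch tray, in front of the tower below the deck edge. The tray spans 76 mm (x, -102 to -26 in the dispenser's frame) by 85 mm (y); walls to z 36-40; floor falls from z 16 at the rear to z 6 at the front.
- narrow_hood (a point): middle of the lower front edge of the guard hood above the narrow dispenser's lever; the hood is 38 mm wide, reaches up to z 165 and stands 18 mm out from the housing, 26 mm above the resting pad. It leaves no room for a gripper's body coming straight down: come in tilted, fingers pointing down and in under the hood, along own +x.
- narrow_pad (a point): middle of the top face of the ribbed black-topped pad at the end of the narrow dispenser's grey lever; pad 30 mm (x) by 28 mm (y), on a rubber cushion that gives about 1 mm per 9 N. At rest it is at about (-56, -62, 94) mm in the dispenser's frame, its front end 10 degrees up; pushed, it swings about a pivot 111 mm behind it, almost straight down, by some 4 cm to a firm stop.
- narrow_lever (a joint): sprung lever: 0 rad = right up, about 0.37 at its stop. The spring asks about 4 N at the pad at first, 8 N at the bottom, then the stop is felt; 15 N is plenty. It springs back. It pushes out the lowest cassette, which tips off the deck only in the last 2-3 mm of the pad's travel (a short stroke leaves it hanging); the next sinks to the deck only once the lever is right up.
- wide_dispenser: the neighbour: same kind, height, lever and hood (at the same places in its frame), but for wide cassettes 70 x 44 x 7 mm, so its tower is deeper: x -13 to +38 mm, y -43 to +43; tray forward to x -112, casing back to x +99. Origin and axes as on the narrow one. The two may stand either way round.
- wide_lever (a joint): the wide dispenser's lever, 0 rad = right up; to be left alone
- narrow_c1 (a point): centre of narrow cassette 1, counted from the bottom of the stack at the start: white plastic, 24 (x) x 70 (y) x 7 mm, about 12 g, lying on the feed deck in the magazine at the start
- narrow_c2 (a point): centre of narrow cassette 2, counted from the bottom of the stack at the start: white plastic, 24 (x) x 70 (y) x 7 mm, about 12 g
- narrow_c3 (a point): centre of narrow cassette 3, counted from the bottom of the stack at the start: white plastic, 24 (x) x 70 (y) x 7 mm, about 12 g
- narrow_c4 (a point): centre of narrow cassette 4, counted from the bottom of the stack at the start: white plastic, 24 (x) x 70 (y) x 7 mm, about 12 g
- narrow_c5 (a point): centre of narrow cassette 5, counted from the bottom of the stack at the start: white plastic, 24 (x) x 70 (y) x 7 mm, about 12 g
- narrow_c6 (a point): centre of narrow cassette 6, counted from the bottom of the stack at the start: white plastic, 24 (x) x 70 (y) x 7 mm, about 12 g
- narrow_c7 (a point): centre of narrow cassette 7, counted from the bottom of the stack at the start: white plastic, 24 (x) x 70 (y) x 7 mm, about 12 g
- tube_rack: white rack of capped blood tubes, 62 (x) x 150 (y) mm, 94 mm high; origin at the centre of its underside; bystander
- reagent_bottle: white plastic bottle, 54 mm diameter, 110 mm high; origin at the centre of its underside; bystander
- scanner: hand-held barcode reader lying on the bench, about 145 x 66 x 34 mm, head towards its +x; origin under the middle of its grip; bystander
Mind the look-alikes: they are no part of the job. What is shaped like the narrow_dispenser but green, red or yellow is not meant.

How it is judged:
By the outcome, as a careful person would: the job done as asked, in the order asked, and still so for the second after the job is handed in, with the robot touching nothing.
It also fails if it takes over 64 s, if anything falls off the work surface, if the arm or the gripper's body presses on something with over 40 N, if the wrist force passes 120 N, or if a joint passes its speed limit or range.

## Robot

A 6-joint arm with a two-finger parallel gripper is mounted at the origin on the work surface. World frame = base frame: x ahead of the robot, y to its left, z up, the work surface at z = 0. Lengths are in mm, angles in rad, forces in N, time in s.
With the tool pointing down it reaches from about 400 to 925 mm from the base axis. Payload 12.5 kg.
Tool frame: the origin (TCP) lies on the centre line of the jaws, within the pads' length; the fingertips stand 8 mm ahead of it and the grasp point (between the pads) lies 11 mm behind it; z points along the fingers, x is the direction in which the jaws open and shut, and the axes are right-handed (so a half turn about z gives the same grasp; the last joint's range is limited). The gripper opens to 95 mm and grips with 3 to 60 N. Pads are 20 mm wide; open, the fingers measure 119 mm over their backs; the gripper's body (75 mm by 180 mm) begins 59 mm behind the grasp point.
Start: joints at [-1.302, 0.491, 1.559, -0, 1.092, -0.106], TCP at [228.827, -581.622, 222.661] pointing down, gripper open.
Joint ranges: [-3.1, 3.1], [-0.84, 2.19], [0.05, 2.79], [-1.13, 4.28], [0.06, 2.93], [-2.69, 2.69]. Speed limits (rad/s): [2.22, 2.22, 2.79, 3.14, 3.14, 3.14].

## Interface

Orientations are given as [roll, pitch, yaw] about the fixed x, y, z axes, in that order (R = Rz(yaw) Ry(pitch) Rx(roll)).
In Python, from cell import env gives the robot as it stands. The module is installed in compiled form; this text tells all that it offers.
- The arm moves only by the tool send_rows, never from a script. Its argument "moves" is a list that holds one entry, the list of rows, each a list of 6 numbers: the shift along the tool's x, y, z as a fraction of full scale, then the turn, a rotation vector about the tool's x, y, z as a fraction of full scale. A call has 1 to 12 rows; each row is the pose to reach, as a shift and turn from the pose commanded when the call began, along the tool's axes at that moment; what a row does not reach only later rows make up. Full scale, the value 1, is 0.3 m for a shift and 90 degrees for a turn. A row lasts 1/12 s, in which the tool goes at most 41.7 mm and 7.16 degrees, less where a joint would pass 70% of its speed; a pose out of reach is approached as far as the arm can. A call with a number of a shift or a turn outside -1 to 1 is refused whole. A call with a gripper value outside its range is refused whole. "grip" is the gripper's target within -1 to 1 (shut at 1, half-way at 0, fully open at -1), set as the call begins (left out, the last holds). The fingers move at their own pace and stop on an object; the grip force is fixed at half the most. Time passes only in rows, so rows that repeat a pose let the fingers close. It gives the time, the measured TCP pose, the force and the opening at its end, in the units of the state.
- env.state(): the state, without advancing time (a new reading comes with each control period).
- env.read_camera(name): name is "side" or "top"; returns a dict with "image" (400x640x3 uint8, red, green, blue), "mtx" (3x3 intrinsics, pixels), "T" (4x4, takes a point from camera to world coordinates). Camera axes: x right, y up, looking along -z (the intrinsics and any distortion apply to the point x, -y, -z); pixel columns grow to the right and rows downward; lengths in mm; the calibration is good to about 2 mm. A picture is of the moment at which its call begins. There is no depth.
- env.job_done(): hands the job in, once; it reports no verdict.
Trained networks look in the newest picture that a camera, given by its name, has taken for a name from the list of things; names that differ only in an ending like _2 or _b are one class to them, and where a whole thing is asked for, a point or a joint stands for the part that bears it (a point fixed in the world has none). Each returns a list of dicts, best first, with "confidence" (0 to 1); they miss things now and then, are a little off and sometimes report something else, mostly with a low value. They report only what shows in the picture. A call takes as long as a camera call. They do not tell look-alikes from the thing itself.
- env.look_for(camera, thing): "xy" ([column, row] in pixels, amid what is visible of it).
- env.outline_of(camera, thing): "region" (400x640 bool, what is visible of it) and "xy" ([column, row] in pixels, amid what is visible of it).
The state is a dict: "t": time; "joints": joint angles; "qvel": joint speeds; "tau": joint torques, N m; "eef_pos": TCP position; "tcp_rot": TCP orientation; "ft_force": force on the tool from outside, world axes, zero at the start; "moment": the same for the moment, N m; "opening": opening from 0.0 (shut) to 1.0 (fully open).
Only numpy, scipy, OpenCV 4.12 (cv2) and the standard library are available. Lean on these libraries where they do the work, as an engineer would, in place of code of your own. Each camera call takes 0.05 s, during which the arm holds its last target. There are 200 camera calls.

## Working session

There is one attempt and no reset: what is moved stays moved. The work goes in short steps, Python scripts to look and compute and a tool call to move; the robot and the scene stay as the last step left them, time stands still between calls to the robot, and variables do not carry over. Pictures are saved under pics/ and viewed, about 8 in all and at most 12, crops included, and the job is handed in when it is done.

Besides the shell and the picture viewer there is one more tool, called after ">>>" by a JSON object that holds its "op" and its "data", one argument or row to a line. send_rows: Moves the arm, as the interface text tells. Its arguments: {"type":"object","properties":{"moves":{"type":"array","items":{"type":"array","items":{"type":"array","items":{"type":"number"}}}},"grip":{"type":"number"}},"required":["moves"]}

```bash
mkdir -p pics; python3 - <<'E'
from cell import env
import cv2,numpy as np
s=env.state(); print(s)
for c in("side","top"):
    r=env.read_camera(c); cv2.imwrite(f"pics/{c}0.png",r["image"][...,::-1]); print(c,r["mtx"].tolist(),np.round(r["T"],3).tolist())
    for n in["narrow_dispenser","wide_dispenser","narrow_pad","narrow_hood","narrow_tray","narrow_c1","scanner","tube_rack","reagent_bottle"]:
        print(n,[(np.round(d["xy"]).tolist(),round(d["confidence"],2)) for d in env.look_for(c,n)])
E
```

```text
{'t': 0.0, 'joints': array([-1.30158433e+00,  4.91547849e-01,  1.55948633e+00, -2.96516006e-05,
        1.09171507e+00, -1.05578978e-01]), 'qvel': array([0.0005876 , 0.00088607, 0.00136227, 0.00201802, 0.00049705,
       0.00100314]), 'tau': array([-3.95798052e-03, -6.12661028e+01, -2.58192533e+01,  6.92248112e-02,
        4.82149667e-02, -1.11786962e-04]), 'eef_pos': array([ 228.75657995, -581.35424422,  222.05632585]), 'tcp_rot': array([-3.14149692e+00,  1.15293197e-03, -1.19599162e+00]), 'ft_force': array([-0.77418317, -0.42266982, -0.49207792]), 'moment': array([ 0.02082479, -0.01348191,  0.04283525]), 'opening': 1.0001787350165787}
side [[486.82551062324166, 0.0, 313.6726588127558], [0.0, 486.82551062324166, 207.5785730346919], [0.0, 0.0, 1.0]] [[0.708, 0.421, -0.567, -502.223], [-0.706, 0.437, -0.557, -1116.334], [0.014, 0.795, 0.607, 1229.882], [0.0, 0.0, 0.0, 1.0]]
narrow_dispenser [([301.0, 232.0], 0.72), ([318.0, 282.0], 0.72), ([421.0, 301.0], 0.65)]
wide_dispenser [([260.0, 207.0], 0.75)]
narrow_pad []
narrow_hood [([422.0, 298.0], 0.75), ([304.0, 231.0], 0.74), ([318.0, 
[... 377 characters left out ...]
1576.232], [0.0, 0.0, 0.0, 1.0]]
narrow_dispenser [([421.0, 276.0], 0.93), ([502.0, 227.0], 0.91), ([295.0, 160.0], 0.85), ([352.0, 226.0], 0.77), ([215.0, 138.0], 0.63)]
wide_dispenser [([247.0, 234.0], 0.73)]
narrow_pad [([409.0, 255.0], 0.66), ([487.0, 212.0], 0.63), ([340.0, 210.0], 0.55)]
narrow_hood [([420.0, 278.0], 0.96), ([348.0, 227.0], 0.8), ([298.0, 163.0], 0.72), ([212.0, 138.0], 0.7), ([502.0, 232.0], 0.62)]
narrow_tray [([422.0, 279.0], 0.96), ([298.0, 159.0], 0.78), ([499.0, 227.0], 0.76), ([350.0, 229.0], 0.66), ([209.0, 136.0], 0.6)]
narrow_c1 [([355.0, 235.0], 0.62)]
scanner [([414.0, 208.0], 0.91)]
tube_rack [([163.0, 225.0], 0.93)]
reagent_bottle [([408.0, 164.0], 0.71)]
```

View pics/side0.png

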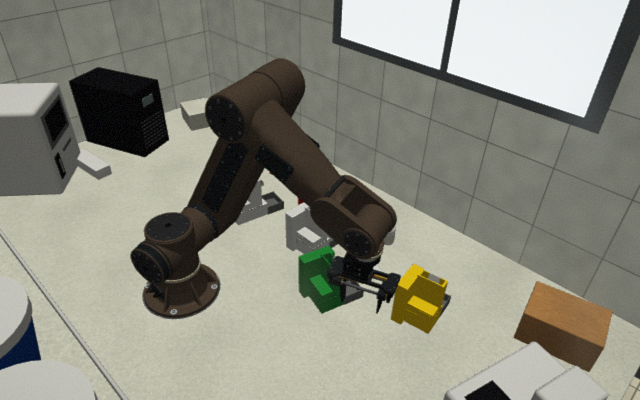

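View pics/top0.png

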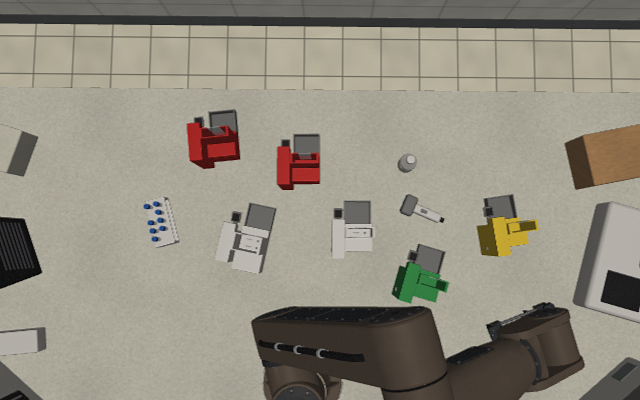

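```bash
python3 - <<'E'
import cv2
a=cv2.imread("pics/top0.png")[190:285,205:390]
cv2.imwrite("pics/crop1.png",cv2.resize(a,None,fx=4.3,fy=4.3,interpolation=cv2.INTER_CUBIC))
E
```

```text
(no output)
```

View pics/crop1.png

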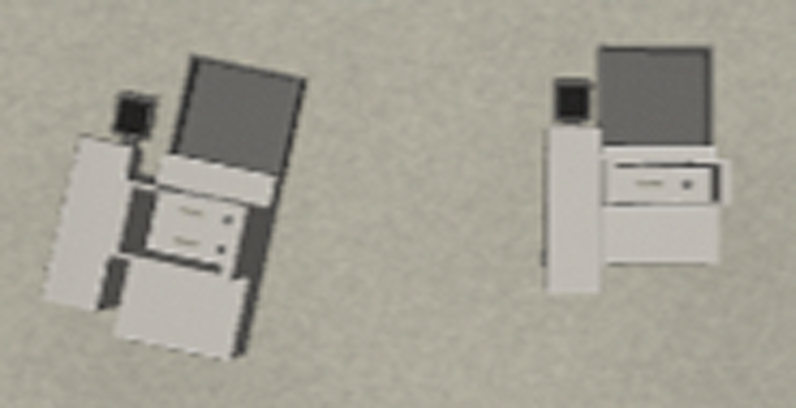

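```bash
cat > h.py <<'E'
import numpy as np
from scipy.optimize import least_squares
from scipy.spatial.transform import Rotation as R
def proj(P,mtx,T):
    P=np.atleast_2d(P); c=(P-T[:3,3])@T[:3,:3]; c=c*[1,-1,-1]; u=c@np.array(mtx).T; return u[:,:2]/u[:,2:]
def world(p,l): 
    c,s=np.cos(p[2]),np.sin(p[2]); l=np.atleast_2d(l).astype(float); return np.c_[p[0]+c*l[:,0]-s*l[:,1],p[1]+s*l[:,0]+c*l[:,1],l[:,2]]
def fit(L,px,cam):
    f=lambda p:(proj(world(p,L),cam["mtx"],cam["T"])-px).ravel()
    r=least_squares(f,[500,-100,3.1],x_scale=[100,100,1]); return r.x,r.fun.reshape(-1,2)
E
python3 - <<'E'
from h import *; from cell import env; import cv2
cam=env.read_camera("top")
L=np.array([[-102,-42.5,36],[-102,42.5,36],[-56,-62,94],[-36,-82,165],[-36,-44,165]])
px=np.array([[599,46],[712,46],[572,100],[548,126],[602,127]])/4.3+[205,190]
p,r=fit(L,px,cam);print(p,np.round(r,2).tolist())
p2,r2=fit(L[:3],px[:3],cam);print(p2,np.round(r2,2).tolist())
Q=np.array([[-56,-62,94],[-18,-43,180],[18,43,180],[-13,-43,180],[-13,43,180],[-26,-43,60],[-26,43,60],[-36,-63,120],[60,-82,165]])
print(np.round((proj(world(p,Q),cam["mtx"],cam["T"])-[205,190])*4.3).tolist()); print(world(p,Q[[0,7]]))
for n in("scanner","reagent_bottle"):
  for d in env.outline_of("top",n)[:1]:
    v,u=np.nonzero(d["region"]); print(n,u.min(),u.max(),v.min(),v.max())
E
```

```text
[ 473.45472007 -173.2048327     3.14395832] [[-0.11, -0.2], [0.13, -0.02], [0.38, 0.54], [-0.4, -0.08], [0.02, -0.23]]
[ 473.52247777 -171.64014478    3.13084071] [[-0.18, -0.39], [0.06, 0.13], [0.12, 0.25]]
[[574.0, 102.0], [604.0, 152.0], [732.0, 206.0], [604.0, 159.0], [732.0, 160.0], [598.0, 146.0], [716.0, 147.0], [573.0, 129.0], [545.0, 267.0]]
[[ 529.30789244 -111.07252921   94.        ]
 [ 509.30558275 -110.11984521  120.        ]]
scanner 399 443 194 222
reagent_bottle 397 416 153 171
```

```bash
cat >> h.py <<'E'
def tool(t): # tilt t deg, fingers down and toward world -x
    s,c=np.sin(np.radians(t)),np.cos(np.radians(t)); return np.array([[0,-c,-s],[-1,0,0],[0,s,-c]])
def rel(p0,R0,p1,R1):
    return np.round(np.r_[R0.T@(np.array(p1)-p0)/300,R.from_matrix(R0.T@R1).as_rotvec()/(np.pi/2)],4).tolist()
E
python3 - <<'E'
from h import *
p0=np.array([228.8,-581.6,222.7]);R0=R.from_euler("xyz",[-3.1415,0,-1.196]).as_matrix()
m=[415,-350,340]
print(rel(p0,R0,m,tool(30))); print(rel(m,tool(30),[600,-111,300],tool(30)))
E
```

```text
[-0.4912, -0.8602, -0.3909, -0.3294, -0.0624, 0.2331]
[-0.7967, -0.6007, -0.1929, 0.0, 0.0, 0.0]
```

>>> {"op": "send_rows", "data": {
  "moves": [
    [[0, 0, -0.14, 0, 0, 0], [0, 0, -0.28, 0, 0, 0], [0, 0, -0.39, 0, 0, 0], [-0.491, -0.86, -0.391, -0.3294, -0.0624, 0.2331], [-0.491, -0.86, -0.391, -0.3294, -0.0624, 0.2331], [-0.491, -0.86, -0.391, -0.3294, -0.0624, 0.2331], [-0.491, -0.86, -0.391, -0.3294, -0.0624, 0.2331], [-0.491, -0.86, -0.391, -0.3294, -0.0624, 0.2331], [-0.491, -0.86, -0.391, -0.3294, -0.0624, 0.2331], [-0.491, -0.86, -0.391, -0.3294, -0.0624, 0.2331], [-0.491, -0.86, -0.391, -0.3294, -0.0624, 0.2331], [-0.491, -0.86, -0.391, -0.3294, -0.0624, 0.2331]]
  ],
  "grip": 1
}}

```text
t: 2.15
eef_pos: [416.8, -348.1, 339.8]
tcp_rot: [2.618, 0.0, -1.567]
ft_force: [1.0, -0.3, -0.6]
opening: 0.216
```

>>> {"op": "send_rows", "data": {
  "moves": [
    [[-0.797, -0.601, -0.193, 0, 0, 0], [-0.797, -0.601, -0.193, 0, 0, 0], [-0.797, -0.601, -0.193, 0, 0, 0], [-0.797, -0.601, -0.193, 0, 0, 0], [-0.797, -0.601, -0.193, 0, 0, 0], [-0.797, -0.601, -0.193, 0, 0, 0], [-0.797, -0.601, -0.193, 0, 0, 0], [-0.797, -0.601, -0.193, 0, 0, 0], [-0.797, -0.601, -0.193, 0, 0, 0], [-0.797, -0.601, -0.193, 0, 0, 0], [-0.797, -0.601, -0.193, 0, 0, 0], [-0.797, -0.601, -0.193, 0, 0, 0]]
  ]
}}

```text
t: 3.15
eef_pos: [599.4, -112.8, 300.4]
tcp_rot: [2.619, -0.001, -1.573]
ft_force: [-0.1, -0.1, 0.2]
opening: 0.006
```

>>> {"op": "send_rows", "data": {
  "moves": [
    [[0, -0.0935, 0.562, 0, 0, 0], [0, -0.0935, 0.562, 0, 0, 0], [0, -0.0935, 0.562, 0, 0, 0], [0, -0.0935, 0.562, 0, 0, 0], [0, -0.0935, 0.562, 0, 0, 0], [0, -0.0935, 0.562, 0, 0, 0], [0, -0.0935, 0.562, 0, 0, 0]]
  ]
}}

```text
t: 3.73
eef_pos: [541.4, -112.0, 141.9]
tcp_rot: [2.621, -0.001, -1.572]
ft_force: [-0.4, -0.2, 0.9]
opening: 0.008
```

```bash
python3 - <<'E'
from h import *; from cell import env; import cv2
print(env.state()["eef_pos"],env.state()["joints"])
o=[]
for c,a,b in(("side",(215,120),(160,120)),("top",(290,160),(160,120))):
    im=env.read_camera(c); q=proj(world([473.5,-173,3.144],[[-56,-62,94]]),im["mtx"],im["T"])[0]; print(c,q)
    u,v=int(q[0])-50,int(q[1])-50; o.append(cv2.resize(im["image"][v:v+100,u:u+100,::-1],(400,400),interpolation=cv2.INTER_CUBIC))
cv2.imwrite("pics/n1.png",np.hstack(o))
E
```

```text
[ 541.36281994 -111.99091755  141.87717672] [-0.26159739  0.68991443  1.51609499 -0.13056075  1.44272183  1.36065866]
side [314.89130523 215.33489777]
top [338.33976508 213.77820164]
```

View pics/n1.png

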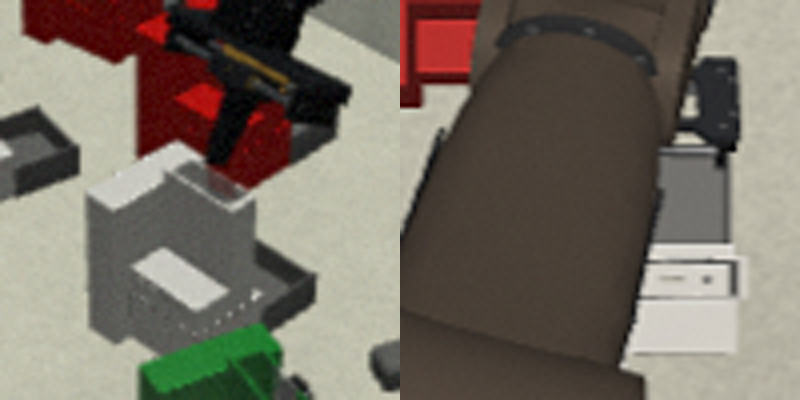

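>>> {"op": "send_rows", "data": {
  "moves": [
    [[-0.003, 0.003, 0.05, 0, 0, 0], [-0.003, 0.003, 0.094, 0, 0, 0], [-0.003, 0.003, 0.094, 0, 0, 0], [-0.003, 0.003, 0.094, 0, 0, 0]]
  ]
}}

```text
t: 4.17
eef_pos: [526.1, -110.3, 117.1]
tcp_rot: [2.62, -0.001, -1.571]
ft_force: [-0.8, -0.3, 0.3]
opening: 0.002
```

>>> {"op": "send_rows", "data": {
  "moves": [
    [[0, -0.0083, 0.0144, 0, 0, 0], [0, -0.0167, 0.0289, 0, 0, 0], [0, -0.025, 0.0433, 0, 0, 0], [0, -0.0333, 0.0577, 0, 0, 0], [0, -0.0333, 0.0577, 0, 0, 0], [0, -0.0333, 0.0577, 0, 0, 0]]
  ]
}}

```text
t: 4.67
eef_pos: [525.5, -110.2, 95.8]
tcp_rot: [2.618, -0.0, -1.571]
ft_force: [2.9, -0.0, 4.6]
opening: 0.002
```

>>> {"op": "send_rows", "data": {
  "moves": [
    [[0, -0.01, 0.0173, 0, 0, 0], [0, -0.02, 0.0346, 0, 0, 0], [0, -0.03, 0.052, 0, 0, 0], [0, -0.04, 0.0693, 0, 0, 0], [0, -0.04, 0.0693, 0, 0, 0], [0, -0.04, 0.0693, 0, 0, 0]]
  ]
}}

```text
t: 5.17
eef_pos: [525.3, -110.2, 72.1]
tcp_rot: [2.618, -0.0, -1.571]
ft_force: [2.0, -0.6, 5.7]
opening: 0.008
```

>>> {"op": "send_rows", "data": {
  "moves": [
    [[0, -0.0033, 0.0058, 0, 0, 0], [0, -0.0067, 0.0115, 0, 0, 0], [0, -0.0067, 0.0115, 0, 0, 0]]
  ]
}}

```text
t: 5.42
eef_pos: [525.0, -110.2, 68.3]
tcp_rot: [2.617, -0.0, -1.571]
ft_force: [0.8, -0.3, 7.2]
opening: 0.008
```

Now 1 mm steps until the stop is felt.

>>> {"op": "send_rows", "data": {
  "moves": [
    [[0, -0.0025, 0.0043, 0, 0, 0], [0, -0.005, 0.0087, 0, 0, 0], [0, -0.005, 0.0087, 0, 0, 0]]
  ]
}}

```text
t: 5.67
eef_pos: [524.6, -110.2, 65.4]
tcp_rot: [2.616, -0.0, -1.571]
ft_force: [-0.8, -0.5, 7.1]
opening: 0.003
```

>>> {"op": "send_rows", "data": {
  "moves": [
    [[0, -0.0017, 0.0029, 0, 0, 0], [0, -0.0017, 0.0029, 0, 0, 0]]
  ]
}}

```text
t: 5.83
eef_pos: [524.5, -110.2, 64.5]
tcp_rot: [2.616, -0.0, -1.571]
ft_force: [-1.5, -1.0, 7.7]
opening: 0.004
```

>>> {"op": "send_rows", "data": {
  "moves": [
    [[0, -0.0017, 0.0029, 0, 0, 0], [0, -0.0017, 0.0029, 0, 0, 0]]
  ]
}}

```text
t: 6.0
eef_pos: [524.4, -110.2, 63.7]
tcp_rot: [2.616, -0.0, -1.571]
ft_force: [-2.3, 0.4, 10.9]
opening: 0.003
```

>>> {"op": "send_rows", "data": {
  "moves": [
    [[0, -0.0017, 0.0029, 0, 0, 0], [0, -0.0017, 0.0029, 0, 0, 0]]
  ]
}}

```text
t: 6.17
eef_pos: [524.4, -110.2, 63.1]
tcp_rot: [2.615, -0.0, -1.571]
ft_force: [-2.6, -0.7, 14.2]
opening: 0.006
```

```bash
cat > tray.py <<'E'
import sys,cv2; from h import *; from cell import env
im=env.read_camera("top"); cv2.imwrite(f"pics/{sys.argv[1]}.png",cv2.resize(im["image"][190:265,340:390,::-1],None,fx=6,fy=6,interpolation=cv2.INTER_CUBIC)); s=env.state(); print(s["t"],s["ft_force"],s["eef_pos"])
print([ [np.round(d["xy"]).tolist(),round(d["confidence"],2)] for n in range(1,2) for d in env.look_for("top",f"narrow_c{n}")])
E
python3 tray.py a1
```

```text
6.2167 [-2.64504932 -0.2243999  13.1268985 ] [ 524.34995829 -110.16732855   63.13889129]
[[[358.0, 234.0], 0.72], [[358.0, 216.0], 0.53]]
```

View pics/a1.png

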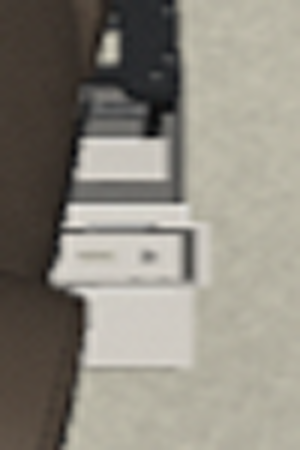

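The first cassette lies in the tray, around (360,216) px. Now releasing the lever fully.

>>> {"op": "send_rows", "data": {
  "moves": [
    [[0, 0.015, -0.026, 0, 0, 0], [0, 0.035, -0.0607, 0, 0, 0], [0, 0.055, -0.0953, 0, 0, 0], [0, 0.075, -0.13, 0, 0, 0], [0, 0.09, -0.156, 0, 0, 0], [0, 0.09, -0.156, 0, 0, 0], [0, 0.09, -0.156, 0, 0, 0], [0, 0.09, -0.156, 0, 0, 0], [0, 0.09, -0.156, 0, 0, 0], [0, 0.09, -0.156, 0, 0, 0], [0, 0.09, -0.156, 0, 0, 0], [0, 0.09, -0.156, 0, 0, 0]]
  ]
}}

```text
t: 7.27
eef_pos: [525.1, -110.1, 115.6]
tcp_rot: [2.617, -0.0, -1.571]
ft_force: [-0.4, 0.1, -0.1]
opening: 0.004
```

>>> {"op": "send_rows", "data": {
  "moves": [
    [[0, -0.015, 0.026, 0, 0, 0], [0, -0.0333, 0.0577, 0, 0, 0], [0, -0.05, 0.0866, 0, 0, 0], [0, -0.0633, 0.1097, 0, 0, 0], [0, -0.075, 0.13, 0, 0, 0], [0, -0.08, 0.1386, 0, 0, 0], [0, -0.085, 0.1472, 0, 0, 0], [0, -0.0867, 0.1501, 0, 0, 0], [0, -0.0883, 0.153, 0, 0, 0], [0, -0.0883, 0.153, 0, 0, 0]]
  ]
}}

```text
t: 8.1
eef_pos: [524.3, -110.2, 62.9]
tcp_rot: [2.615, -0.0, -1.571]
ft_force: [-2.4, -0.2, 15.1]
opening: 0.005
```

```bash
python3 tray.py a2
```

```text
8.15 [-3.12831952  0.02149489 14.31338059] [ 524.36034775 -110.21536174   62.98586486]
[[[416.0, 211.0], 0.59], [[356.0, 234.0], 0.51], [[363.0, 229.0], 0.16]]
```

View pics/a2.png

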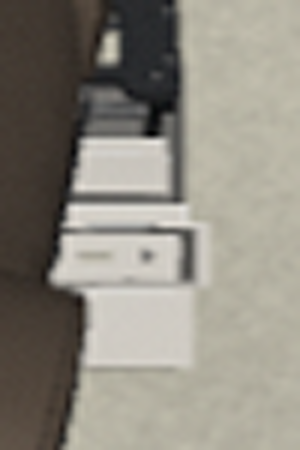

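>>> {"op": "send_rows", "data": {
  "moves": [
    [[0, 0.015, -0.026, 0, 0, 0], [0, 0.035, -0.0607, 0, 0, 0], [0, 0.055, -0.0953, 0, 0, 0], [0, 0.075, -0.13, 0, 0, 0], [0, 0.0883, -0.153, 0, 0, 0], [0, 0.0883, -0.153, 0, 0, 0], [0, 0.0883, -0.153, 0, 0, 0], [0, 0.0883, -0.153, 0, 0, 0], [0, 0.0883, -0.153, 0, 0, 0], [0, 0.0883, -0.153, 0, 0, 0], [0, 0.0883, -0.153, 0, 0, 0], [0, 0.0883, -0.153, 0, 0, 0]]
  ]
}}

```text
t: 9.2
eef_pos: [525.2, -110.1, 115.6]
tcp_rot: [2.618, -0.0, -1.571]
ft_force: [0.6, 0.3, -0.4]
opening: 0.006
```

The white area in the tray grew toward the rear (crop rows 138-192), which fits a second cassette overlapping the first. Next is stroke 3.

>>> {"op": "send_rows", "data": {
  "moves": [
    [[0, -0.015, 0.026, 0, 0, 0], [0, -0.0333, 0.0577, 0, 0, 0], [0, -0.05, 0.0866, 0, 0, 0], [0, -0.0633, 0.1097, 0, 0, 0], [0, -0.075, 0.13, 0, 0, 0], [0, -0.08, 0.1386, 0, 0, 0], [0, -0.085, 0.1472, 0, 0, 0], [0, -0.0867, 0.1501, 0, 0, 0], [0, -0.0883, 0.153, 0, 0, 0], [0, -0.0883, 0.153, 0, 0, 0]]
  ]
}}

```text
t: 10.03
eef_pos: [524.3, -110.2, 62.9]
tcp_rot: [2.615, -0.0, -1.571]
ft_force: [-3.7, -1.4, 14.6]
opening: 0.006
```

```bash
python3 tray.py a3
```

```text
10.0833 [-2.56815486 -0.59308081 14.24404617] [ 524.3360168  -110.20972221   62.99959253]
[[[358.0, 234.0], 0.48], [[362.0, 220.0], 0.45]]
```

>>> {"op": "send_rows", "data": {
  "moves": [
    [[0, 0.015, -0.026, 0, 0, 0], [0, 0.035, -0.0607, 0, 0, 0], [0, 0.055, -0.0953, 0, 0, 0], [0, 0.075, -0.13, 0, 0, 0], [0, 0.0883, -0.153, 0, 0, 0], [0, 0.0883, -0.153, 0, 0, 0], [0, 0.0883, -0.153, 0, 0, 0], [0, 0.0883, -0.153, 0, 0, 0], [0, 0.0883, -0.153, 0, 0, 0], [0, 0.0883, -0.153, 0, 0, 0], [0, 0.0883, -0.153, 0, 0, 0], [0, 0.0883, -0.153, 0, 0, 0]]
  ]
}}

```text
t: 11.13
eef_pos: [525.1, -110.1, 115.6]
tcp_rot: [2.617, -0.0, -1.571]
ft_force: [-0.1, 0.7, -0.5]
opening: 0.005
```

View pics/a3.png

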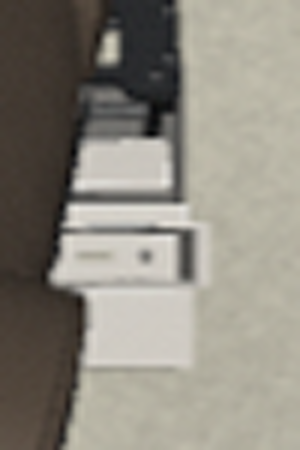

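>>> {"op": "send_rows", "data": {
  "moves": [
    [[0, -0.015, 0.026, 0, 0, 0], [0, -0.0333, 0.0577, 0, 0, 0], [0, -0.05, 0.0866, 0, 0, 0], [0, -0.0633, 0.1097, 0, 0, 0], [0, -0.075, 0.13, 0, 0, 0], [0, -0.08, 0.1386, 0, 0, 0], [0, -0.085, 0.1472, 0, 0, 0], [0, -0.0867, 0.1501, 0, 0, 0], [0, -0.0883, 0.153, 0, 0, 0], [0, -0.0883, 0.153, 0, 0, 0]]
  ]
}}

```text
t: 11.97
eef_pos: [524.3, -110.2, 62.9]
tcp_rot: [2.615, -0.0, -1.571]
ft_force: [-2.7, 0.2, 15.8]
opening: 0.005
```

>>> {"op": "send_rows", "data": {
  "moves": [
    [[0, 0.015, -0.026, 0, 0, 0], [0, 0.035, -0.0607, 0, 0, 0], [0, 0.055, -0.0953, 0, 0, 0], [0, 0.075, -0.13, 0, 0, 0], [0, 0.0883, -0.153, 0, 0, 0], [0, 0.0883, -0.153, 0, 0, 0], [0, 0.0883, -0.153, 0, 0, 0], [0, 0.0883, -0.153, 0, 0, 0], [0, 0.0883, -0.153, 0, 0, 0], [0, 0.0883, -0.153, 0, 0, 0], [0, 0.0883, -0.153, 0, 0, 0], [0, 0.0883, -0.153, 0, 0, 0]]
  ]
}}

```text
t: 12.97
eef_pos: [525.2, -110.1, 115.6]
tcp_rot: [2.618, -0.0, -1.571]
ft_force: [0.5, 0.2, 0.2]
opening: 0.0
```

>>> {"op": "send_rows", "data": {
  "moves": [
    [[0, 0.09, -0.657, 0, 0, 0], [0, 0.09, -0.657, 0, 0, 0], [0, 0.09, -0.657, 0, 0, 0], [0, 0.09, -0.657, 0, 0, 0], [0, 0.09, -0.657, 0, 0, 0], [0, 0.09, -0.657, 0, 0, 0], [0, 0.09, -0.657, 0, 0, 0]]
  ]
}}

```text
t: 13.55
eef_pos: [600.9, -110.1, 300.9]
tcp_rot: [2.621, -0.001, -1.57]
ft_force: [0.1, -0.2, -0.8]
opening: 0.004
```

>>> {"op": "send_rows", "data": {
  "moves": [
    [[0.797, 0.6, 0.193, 0, 0, 0], [0.797, 0.6, 0.193, 0, 0, 0], [0.797, 0.6, 0.193, 0, 0, 0], [0.797, 0.6, 0.193, 0, 0, 0], [0.797, 0.6, 0.193, 0, 0, 0], [0.797, 0.6, 0.193, 0, 0, 0], [0.797, 0.6, 0.193, 0, 0, 0], [0.797, 0.6, 0.193, 0, 0, 0], [0.797, 0.6, 0.193, 0, 0, 0], [0.797, 0.6, 0.193, 0, 0, 0], [0.797, 0.6, 0.193, 0, 0, 0]]
  ]
}}

```text
t: 14.47
eef_pos: [416.0, -348.2, 339.1]
tcp_rot: [2.617, 0.001, -1.57]
ft_force: [0.8, 0.5, -0.2]
opening: 0.003
```

```bash
python3 - <<'E'
from h import *; from cell import env; import cv2
im=env.read_camera("top")["image"][...,::-1]; o=cv2.imread("pics/top0.png")
f=lambda i:cv2.resize(i[192:260,325:383],None,fx=6.5,fy=6.5,interpolation=cv2.INTER_CUBIC)
cv2.imwrite("pics/end.png",np.hstack([f(o),f(im)])); print(env.state()["eef_pos"])
d=cv2.absdiff(o,im).max(2)[90:260,130:620]>60; n,_,st,_=cv2.connectedComponentsWithStats(d.astype(np.uint8)); print([(int(a[0]+130),int(a[1]+90),a[2:].tolist()) for a in st[1:] if a[4]>6])
for k in("narrow_c1","narrow_pad"):print([ [np.round(e["xy"]).tolist(),round(e["confidence"],2)] for e in env.look_for("top",k)])
E
```

```text
[ 416.26161991 -348.07029997  339.20005652]
[(370, 160, [125, 100, 6226]), (346, 213, [22, 6, 122])]
[[[355.0, 232.0], 0.69], [[356.0, 223.0], 0.63], [[356.0, 215.0], 0.48]]
[[[338.0, 213.0], 0.63], [[196.0, 117.0], 0.59], [[288.0, 136.0], 0.51]]
```

View pics/end.png

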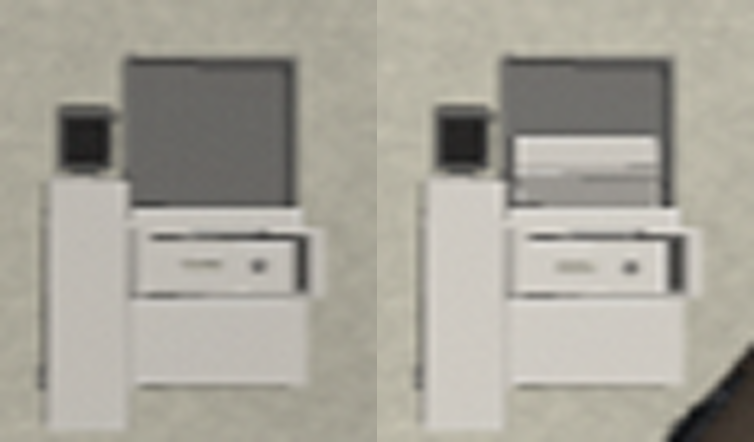

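```bash
python3 - <<'E'
from h import *; from cell import env; import cv2
r=env.read_camera("top"); im=r["image"][...,::-1]; o=cv2.imread("pics/top0.png")
up=lambda i:cv2.cvtColor(cv2.resize(i[190:265,340:390],None,fx=6,fy=6,interpolation=cv2.INTER_CUBIC),cv2.COLOR_BGR2GRAY)
A=[up(o)]+[cv2.imread(f"pics/a{k}.png",0) for k in(1,2,3)]+[up(im)]
t=A[0][240:272,74:170] 
for a in A:
    m=cv2.matchTemplate(a,t,cv2.TM_CCOEFF_NORMED);_,v,_,l=cv2.minMaxLoc(m);print(l,round(v,3))
for z in(109,102,95,88,81):print(z,proj([[480,-190,z]],r["mtx"],r["T"])[0]*6)
s=env.read_camera("side"); q=proj(world([473.5,-173,3.144],[[-60,0,20]]),s["mtx"],s["T"])[0]; u,v=map(int,q)
print(q); a=cv2.resize(s["image"][v-45:v+35,u-45:u+35,::-1],(560,560),interpolation=cv2.INTER_CUBIC); cv2.imwrite("pics/side1.png",a)
E
```

```text
(74, 240) 1.0
(74, 239) 0.976
(72, 239) 0.972
(71, 239) 0.972
(70, 242) 0.964
109 [2186.16598425 1379.68481299]
102 [2185.14534983 1379.99156121]
95 [2184.13434247 1380.29541605]
88 [2183.13282661 1380.59641825]
81 [2182.14066921 1380.89460779]
[326.93349522 237.46600471]
```

View pics/side1.png

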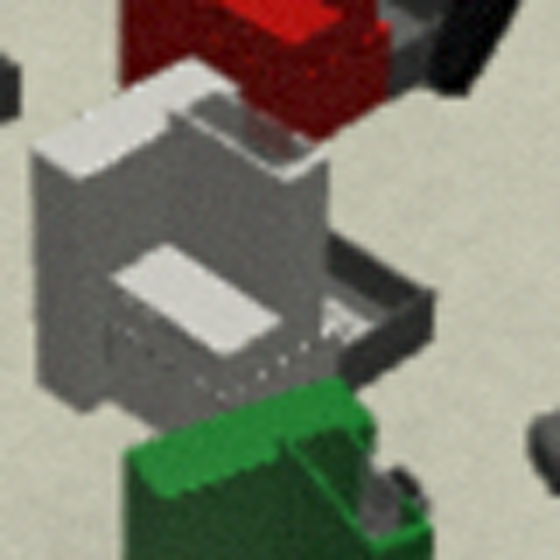

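```bash
python3 - <<'E'
from h import *; from cell import env; import cv2
acc=np.mean([env.read_camera("top")["image"][198:240,335:380,::-1].astype(float) for _ in range(6)],0)
r=env.read_camera("top")
g=np.clip((acc-50)*1.35,0,255).astype(np.uint8); b=cv2.resize(g,None,fx=13,fy=13,interpolation=cv2.INTER_CUBIC)
cv2.imwrite("pics/z.png",b)
L=np.array([[x,y,z] for x,z in((-26,60),(-26,16),(-102,6),(-102,38)) for y in(-35,35)])
print(np.round((proj(world([473.5,-173,3.144],L),r["mtx"],r["T"])+.5-[335,198])*13).tolist())
print(acc.mean(2)[8:28,14:44:3].round().astype(int))
E
```

```text
[[158.0, 344.0], [448.0, 346.0], [151.0, 350.0], [433.0, 352.0], [151.0, 49.0], [430.0, 51.0], [156.0, 38.0], [440.0, 40.0]]
[[110 110 110 110 110 110 111 122 179 182]
 [111 110 111 110 110 110 110 121 179 178]
 [110 111 110 111 110 111 111 121 178 174]
 [110 110 110 110 110 111 111 122 180 175]
 [110 110 110 110 110 110 111 121 177 177]
 [109 108 109 109 109 109 110 122 174 179]
 [103 103 102 103 103 103 106 122 174 179]
 [205 204 203 203 203 201 178 122 176 174]
 [198 198 198 197 197 197 189 121 181 175]
 [196 196 195 195 194 195 189 119 182 178]
 [197 197 197 197 197 198 192 120 179 180]
 [180 180 181 181 181 157 158 122 177 181]
 [183 186 163 164 164 159 163 123 179 177]
 [153 153 150 131 132 134 138 124 181 174]
 [148 148 150 148 148 148 156 124 179 178]
 [149 149 149 149 149 150 157 122 178 179]
 [150 148 148 148 148 148 153 120 172 176]
 [108 143 143 143 143 143 160 117 173 174]
 [208 209 210 209 208 208 209 215 174 173]
 [204 204 205 204 204 204 203 211 175 173]]
```

View pics/z.png

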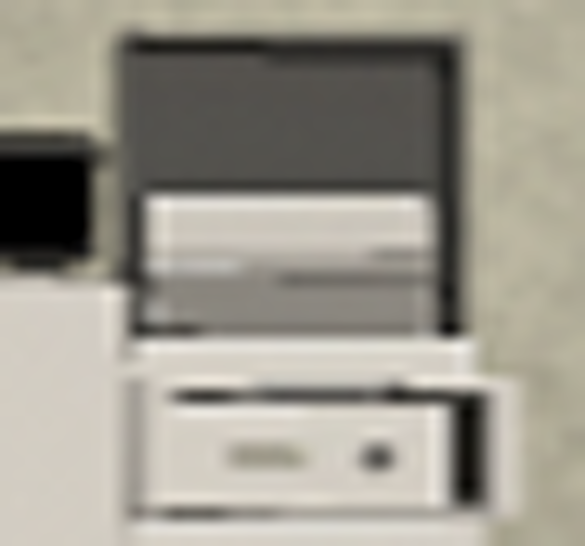

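```bash
python3 - <<'E'
from cell import env
print(env.state()["t"],env.job_done())
E
```

```text
the job is handed in; nothing more can be done
15.0667 None
```

I gave the white narrow dispenser's lever four full strokes with the closed fingertips, tilted 30° in under the hood. Each stroke went down to the stop at 14–16 N and was then let right back up. I backed the arm off and handed the job in at 15 s.

**Checks that passed:**
- **Stack:** its image shifted by what four cassettes' drop predicts (4 px against 4.1 px in the enlarged view), so four should be out and three left in the magazine.
- **Lever:** the pad is back at its resting pixel, so the lever is up.
- **Bystanders:** in the part of the top view I compared, nothing changed except the tray and the arm. The arm's own change covered part of that area, around the barcode reader and the bottle.

**Less certain:** the four cassettes overlap in the tray, so I could not count them one by one there. The last one seems to lean against the tray's rear wall. Its apparent width puts it below the deck edge and it did not move over the last few pictures, so I took it as in the tray. The side camera could see little of the tray, so it did not confirm this.

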